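Fill the jar tray and hold its index plunger back

TASK

Complete the two rows on the packing tray: set the two single red-lidded jars that stand on the table beside it down gently, upright and centred on the two bare blue spots, and leave the jars already on the tray where they are. Only when both are standing there, take the black handle of the sprung index plunger at the side of the tray, pull it fully back to its stop so that its pin is clear of the seat hole, and finish while still holding it there, so that the full tray can be slid out.

Things in the scene. Friction and masses are not known exactly. Their poses are not given: they have to be found in the camera images.
- fixture: fixed docking fixture: aluminium base plate (x +-100, y -151 to +111 mm) with a white packing tray (180 mm along x, 200 along y). Origin at table height below the tray's centre, z up. Flat deck at z = 35 mm with two rows (along y) of three blue spots, 45 mm discs, at x = -45 and +45, y = -62, 0 and +62 mm. The plunger is on its -y side
- jar_a: white cosmetic jar with a red lid, 46 mm diameter (lid), 45 mm tall, about 0.1 kg; origin at the centre of its underside, z up through the lid; starts on the table to the left of the fixture
- jar_b: same as jar_a, the other jar that starts on the table
- place_1: one empty place of the tray: a bare blue spot, 45 mm disc; origin at its centre, at deck height
- place_2: the other empty place of the tray, as place_1
- plunger_grip (a point): middle of the plunger's black round handle, on its axis, 55 mm above the table; moves with it. The handle is a level cylinder along the fixture's y, 24 mm diameter, 40 mm long, with a red disc 34 mm wide and 7 mm thick at its outer (-y) end; its inner end rests 3 mm from the bracket's nose. Nothing beside, above or below it
- plunger (a joint): how far the sprung plunger is pulled out, m: 0 seated in the hole, 0.024 against its end stop. It slides level along the fixture's -y direction, away from the tray; the spring pulls it back with about 5 N at rest and 12 N fully out, and it does not latch
- pin_tip (a point): tip of the plunger's 8 mm steel pin; at rest it is 15 mm inside the seat hole's mouth, fully out it is 9 mm clear of it
- seat_hole (a point): mouth of the seat hole, on the outer (-y) face of the tray's side plate, 55 mm above the table. In fixture y: side plate -100 to -108 mm (50 mm wide, top at z 72 mm), grey plunger bracket -124 to -140 mm (44 mm wide, top at z 78 mm), its round nose (20 mm) to -148 mm
- tray_jar_1: bystander: white cosmetic jar with a red lid, 46 mm diameter (lid), 45 mm tall, about 0.1 kg; origin at the centre of its underside, z up through the lid; already standing on one of the tray's blue spots
- tray_jar_2: bystander: white cosmetic jar with a red lid, 46 mm diameter (lid), 45 mm tall, about 0.1 kg; origin at the centre of its underside, z up through the lid; already standing on one of the tray's blue spots
- tray_jar_3: bystander: white cosmetic jar with a red lid, 46 mm diameter (lid), 45 mm tall, about 0.1 kg; origin at the centre of its underside, z up through the lid; already standing on one of the tray's blue spots
- tray_jar_4: bystander: white cosmetic jar with a red lid, 46 mm diameter (lid), 45 mm tall, about 0.1 kg; origin at the centre of its underside, z up through the lid; already standing on one of the tray's blue spots

How it is judged (in metres and radians):
On the way, in this order (a step that is already met when the one before it is completed fails the run):
1. both loose jars stand upright on the two empty places, let go ((((horizontal distance between jar_a and place_1 below 0.01 m and z of jar_a in the frame of fixture between 0.03 and 0.04 m and angle between jar_a's own z axis and vertical below 0.1 rad) and (horizontal distance between jar_b and place_2 below 0.01 m and z of jar_b in the frame of fixture between 0.03 and 0.04 m and angle between jar_b's own z axis and vertical below 0.1 rad)) or ((horizontal distance between jar_a and place_2 below 0.01 m and z of jar_a in the frame of fixture between 0.03 and 0.04 m and angle between jar_a's own z axis and vertical below 0.1 rad) and (horizontal distance between jar_b and place_1 below 0.01 m and z of jar_b in the frame of fixture between 0.03 and 0.04 m and angle between jar_b's own z axis and vertical below 0.1 rad))) and contact force between the fingers and jar_a below 0.1 N and contact force between the fingers and jar_b below 0.1 N and linear speed of each of jar_a, jar_b below 0.03 m/s), for 0.2 s.
2. the plunger is pulled fully back by the fingers (value of joint plunger above 0.0205 m and contact force between the fingers and plunger above 2 N), for 0.2 s.
At the end, for the whole second after the job is handed in: One loose jar stands on each empty place, centre within 10 mm, upright within 0.1 rad, let go and at rest on the deck; the four other jars are upright and within 10 mm of where they began; the fingers hold the plunger with more than 2 N, pulled out more than 20.5 mm of its 24 mm (all of step 1 and all of step 2 and distance of each of tray_jar_1, tray_jar_2, tray_jar_3, tray_jar_4 from where it was at the start of the episode below 0.01 m and angle between each of tray_jar_1, tray_jar_2, tray_jar_3, tray_jar_4's own z axis and vertical below 0.1 rad); the arm keeps its last pose, push and grip.
It fails at once if the plunger is pulled more than 8 mm before both jars stand on the tray (value of joint plunger above 0.008 m and not (((horizontal distance between jar_a and place_1 below 0.01 m and z of jar_a in the frame of fixture between 0.03 and 0.04 m and angle between jar_a's own z axis and vertical below 0.1 rad) and (horizontal distance between jar_b and place_2 below 0.01 m and z of jar_b in the frame of fixture between 0.03 and 0.04 m and angle between jar_b's own z axis and vertical below 0.1 rad)) or ((horizontal distance between jar_a and place_2 below 0.01 m and z of jar_a in the frame of fixture between 0.03 and 0.04 m and angle between jar_a's own z axis and vertical below 0.1 rad) and (horizontal distance between jar_b and place_1 below 0.01 m and z of jar_b in the frame of fixture between 0.03 and 0.04 m and angle between jar_b's own z axis and vertical below 0.1 rad)))).
It fails at once if a jar already on the tray is shifted more than 15 mm or tipped (distance of any of tray_jar_1, tray_jar_2, tray_jar_3, tray_jar_4 from where it was at the start of the episode above 0.015 m or angle between any of tray_jar_1, tray_jar_2, tray_jar_3, tray_jar_4's own z axis and vertical above 0.3 rad).
It fails at once if a loose jar is dropped, thrown or knocked over ((contact force between the fingers and jar_a below 0.05 N and linear speed of jar_a above 0.6 m/s) or angle between any of jar_a, jar_b's own z axis and vertical above 0.9 rad or (contact force between the fingers and jar_b below 0.05 N and linear speed of jar_b above 0.6 m/s)).
It also fails if it takes over 61 s, if anything falls off the work surface, if the arm or the gripper's body presses on something with over 40 N, if the wrist force passes 120 N, or if a joint passes its speed limit or range.

ROBOT

A 7-joint arm with a two-finger parallel gripper is mounted at the origin on the work surface. World frame = base frame: x ahead of the robot, y to its left, z up, the work surface at z = 0. Lengths are in mm, angles in rad, forces in N, time in s.
With the tool pointing down it reaches from about 425 to 925 mm from the base axis. Payload 6.8 kg.
Tool frame: the origin (TCP) lies midway between the tips of the shut fingers; the grasp point (between the pads) lies 19 mm behind it (ctrl.hold_point_z is the distance from the TCP to the grasp point, in mm); z points along the fingers, y is the line along which they close (so a half turn about z gives the same grasp; the last joint's range is limited). The gripper opens to 88 mm and grips with 3 to 60 N. Pads are 20 mm wide; open, the fingers measure 115 mm over their backs; the gripper's body (75 mm by 178 mm) begins 61 mm behind the grasp point.
Start: joints at [-1.251, 0.477, 0.022, 1.555, -0.011, 1.109, -0.083], TCP at [280.036, 614.188, 222.664] pointing down, gripper open.
Joint ranges: [-2.96, 2.96], [-0.34, 2.1], [-1.41, 1.46], [0.24, 2.44], [-1.37, 4.51], [0.17, 1.92], [-2.96, 2.96]. Speed limits (rad/s): [2.39, 2.39, 3.14, 3.14, 3.14, 3.14, 3.14].

INTERFACE

Orientations are given as a unit quaternion [x, y, z, w].
In Python, from rig import ctrl, viewer, workorder gives the robot as it stands (ctrl), with the cameras (viewer) and the job (workorder).
- The arm moves only by the tool shift_gripper, called after "Emit:" in YAML: its name, and indented under it one key for each argument. Schema: {"type":"object","properties":{"increments":{"type":"array","items":{"type":"array","items":{"type":"array","items":{"type":"number"},"minItems":7,"maxItems":7},"minItems":1,"maxItems":20},"minItems":1,"maxItems":1},"clamp_n":{"type":"number"},"only":{"type":"string"},"quiet":{"type":"boolean"},"lines":{"type":"string"}},"required":["increments"],"additionalProperties":false}. increments is a list that holds a single list of rows (three levels of brackets), with 1 to 20 rows, each of 7 numbers: dx, dy, dz in mm, then a rotation vector rx, ry, rz in rad, then the finger opening in mm; each row shifts and turns the commanded pose from where the row before left it, along the tool's axes as they then stand; what a row does not reach is not made up. A row lasts 1/8 s, in which the tool goes at most 62.5 mm and 0.188 rad, less where a joint would pass 70% of its speed; a pose out of reach is approached as far as the arm can. The fingers move at their own pace and stop on an object; clamp_n is the grip in N (left out, the last holds). Time passes only in rows, so rows that do not move let the fingers close. The tool returns the time, the measured TCP pose, the force, the opening and the grip force at its end. only (a regular expression) keeps the lines of the reply that match it, lines (a string "A,B") keeps lines A to B, and quiet returns only ok. Input that does not fit is refused with a message, and nothing moves.
- ctrl.state(): the state, without advancing time (a new reading comes with each control period).
- viewer.grab_frame(name): name is "side" or "top" or "wrist"; returns a dict with "pixels" (384x512x3 uint8, blue, green, red), "K" (3x3 intrinsics, pixels), "R" (3x3) and "t" (3): a world point X has camera coordinates R X + t; the wrist camera has in their place "hand_eye" (4x4, takes a point from camera to tool coordinates, whose origin is the TCP and whose axes are the flange's). Camera axes: x right, y down, z forward; pixel columns grow to the right and rows downward; lengths in mm; the calibration is good to about 2 mm. A picture is of the moment at which its call begins: read the wrist's pose just before it. There is no depth.
- workorder.sign_off(): hands the job in; it is judged then, once.
The state is a dict: "time_s": time; "joint_pos": joint angles; "joint_vel": joint speeds; "joint_torque": joint torques, N m; "ee_pos": TCP position; "tool_rot": TCP orientation; "contact_force": force on the tool from outside, world axes, zero at the start; "ft_torque": the same for the moment, N m; "finger_gap": finger opening in mm; "grasp_force": force on a finger pad.
Only numpy, scipy, OpenCV 4.12 (cv2) and the standard library are available. Lean on these libraries where they do the work, as an engineer would, in place of code of your own. Each camera call takes 0.05 s, during which the arm holds its last target. There are 200 camera calls.

## Working session

There is one attempt and no reset: what is moved stays moved. The work goes in short steps, Python scripts to look and compute and a tool call to move; the robot and the scene stay as the last step left them, time stands still between calls to the robot, and variables do not carry over. Pictures are saved under pics/ and viewed, at most 10 in all, crops included, and the job is handed in when it is done.

```bash
ls; mkdir -p pics; python3 - <<'E'
from rig import ctrl, viewer, workorder
import cv2,numpy as np
s=ctrl.state(); print({k:np.round(v,3) for k,v in s.items()}, ctrl.hold_point_z)
for n in("top","side"):
    f=viewer.grab_frame(n); cv2.imwrite(f"pics/{n}0.png",f["pixels"]); print(n,np.round(f["K"],1).tolist(),np.round(f["R"],3).tolist(),np.round(f["t"],1).tolist())
E
```

```text
pics
rig.py
{'time_s': np.float64(0.0), 'joint_pos': array([-1.251,  0.478,  0.022,  1.556, -0.011,  1.109, -0.083]), 'joint_vel': array([ 0.002, -0.001, -0.   , -0.001,  0.   ,  0.001,  0.   ]), 'joint_torque': array([ 0.0000e+00, -5.8286e+01,  1.5350e+00, -2.7261e+01, -5.4000e-02,
        1.7000e-02,  0.0000e+00]), 'ee_pos': array([279.819, 613.636, 221.712]), 'tool_rot': array([ 0.212,  0.977, -0.001, -0.   ]), 'contact_force': array([-0.079, -0.417,  0.062]), 'ft_torque': array([-0.049, -0.004, -0.014]), 'grasp_force': np.float64(0.0), 'finger_gap': np.float64(87.852)} 18.700000000000003
top [[468.5, 0.0, 253.5], [0.0, 468.5, 189.1], [0.0, 0.0, 1.0]] [[0.016, -1.0, 0.016], [-0.981, -0.019, -0.192], [0.192, -0.013, -0.981]] [30.4, 557.2, 984.6]
side [[389.5, 0.0, 253.7], [0.0, 389.5, 192.6], [0.0, 0.0, 1.0]] [[-0.935, -0.355, 0.02], [-0.196, 0.469, -0.861], [0.297, -0.809, -0.508]] [545.6, 136.8, 673.5]
```

View pics/top0.png

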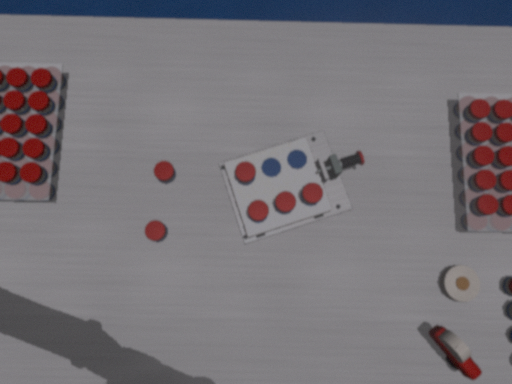

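View pics/side0.png

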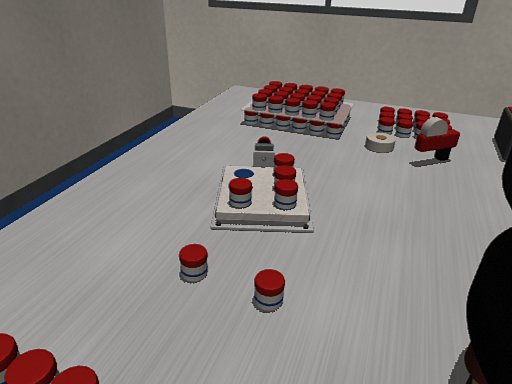

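The top view shows the loose jars' lids at about (164,171) and (155,231). The tray's lids are at (245,172), (258,211), (285,202) and (312,193), the bare spots at (271,167) and (297,159), and the plunger's red disc at (361,158). The side view agrees.

```bash
cat > h.py <<'E'
import cv2,numpy as np
from rig import ctrl, viewer, workorder
from scipy.spatial.transform import Rotation as Ro
def cam(f):
    if "R" in f: R=np.array(f["R"]);return R.T,-R.T@np.array(f["t"])
def ray(f,px,z,RT=None):
    A,c=RT if RT else cam(f)
    d=A@np.linalg.inv(f["K"])@np.array([px[0],px[1],1.]); return c+d*(z-c[2])/d[2]
def blobs(img,kind,amin=60):
    h=cv2.cvtColor(img,cv2.COLOR_BGR2HSV)
    if kind=="red": m=cv2.inRange(h,(0,120,60),(8,255,255))|cv2.inRange(h,(172,120,60),(180,255,255))
    else: m=cv2.inRange(h,(100,100,40),(130,255,255))
    cs,_=cv2.findContours(m,cv2.RETR_EXTERNAL,cv2.CHAIN_APPROX_NONE)
    o=[]
    for c in cs:
        if cv2.contourArea(c)>amin:
            M=cv2.moments(c); o.append((M["m10"]/M["m00"],M["m01"]/M["m00"],M["m00"],cv2.boundingRect(c)))
    return o
def wrist():
    s=ctrl.state(); f=viewer.grab_frame("wrist"); H=np.array(f["hand_eye"]); R=Ro.from_quat(s["tool_rot"]).as_matrix()
    return f,(R@H[:3,:3],R@H[:3,3]+np.array(s["ee_pos"])),s
E
python3 - <<'E'
from h import *
f=viewer.grab_frame("top")
for k,zs in(("red",(45,80)),("blue",(35,))):
    for b in blobs(f["pixels"],k,40):
        if 140<b[0]<380 and 140<b[1]<260: print(k,np.round(b[:3],1),b[3],[np.round(ray(f,b,z)[:2],1).tolist() for z in zs])
E
```

```text
red [154.9 230.3 249.5] (146, 222, 19, 18) [[462.0, 254.5], [458.4, 247.6]]
red [257.7 210.2 253. ] (249, 201, 19, 19) [[510.7, 30.1], [505.4, 30.9]]
red [285.  201.4 247. ] (276, 193, 19, 18) [[531.6, -30.3], [525.6, -27.5]]
red [311.9 192.6 248. ] (303, 184, 19, 19) [[552.7, -90.7], [546.0, -85.7]]
red [244.9 171.5 239.5] (236, 163, 19, 18) [[598.1, 60.2], [589.9, 59.9]]
red [163.5 170.6 235. ] (155, 162, 18, 18) [[596.6, 242.8], [588.5, 236.4]]
blue [270.8 167.1 181. ] (263, 160, 17, 15) [[612.0, 1.3]]
blue [296.5 158.8 180. ] (289, 151, 16, 16) [[632.7, -57.3]]
```

Emit:
shift_gripper:
  increments:
    - [[0,0,0,0,0,0.1616,88],[0,0,0,0,0,0.1616,88],[0,0,0,0,0,0.1616,88],[0,0,0,0,0,0.1616,88],[0,0,0,0,0,0.1616,88],[-56.5,22,0,0,0,0,88],[-56.5,22,0,0,0,0,88],[-56.5,22,0,0,0,0,88],[-56.5,22,0,0,0,0,88],[-56.5,22,0,0,0,0,88],[-56.5,22,0,0,0,0,88],[-56.5,22,0,0,0,0,88],[-56.5,22,0,0,0,0,88],[0,0,0,0,0,0,88],[0,0,0,0,0,0,88]]

```text
time_s: 2.02
ee_pos: [594.3, 245.6, 222.2]
tool_rot: [0.579, 0.815, -0.0, -0.001]
contact_force: [0.0, -0.0, 0.3]
finger_gap: 88.0
grasp_force: 0.0
```

```bash
python3 - <<'E'
from h import *
f,RT,s=wrist(); cv2.imwrite("pics/w1.png",f["pixels"])
print(s["ee_pos"],Ro.from_quat(s["tool_rot"]).as_matrix().round(3).tolist(),np.round(f["hand_eye"],2).tolist(),np.round(f["K"],0).tolist())
for k,zs in(("red",(45,80)),("blue",(35,))):
    for b in blobs(f["pixels"],k,150): print(k,np.round(b[:3],1),b[3],[np.round(ray(f,b,z,RT)[:2],1).tolist() for z in zs])
E
```

```text
[594.3488181  245.64696417 222.2155147 ] [[-0.329, 0.944, -0.001], [0.944, 0.329, 0.0], [0.001, -0.001, -1.0]] [[0.0, -0.95, -0.3, 83.55], [1.0, -0.0, 0.0, 0.6], [-0.0, -0.3, 0.95, -162.46], [0.0, 0.0, 0.0, 1.0]] [[269.0, 0.0, 253.0], [0.0, 269.0, 190.0], [0.0, 0.0, 1.0]]
red [153.1 360.  371. ] (138, 351, 30, 17) [[543.8, -108.1], [546.2, -63.5]]
red [154.5 336.2 351. ] (143, 322, 22, 27) [[534.8, -58.4], [538.2, -18.9]]
red [207.7 288.3 226. ] (194, 282, 29, 12) [[589.6, 56.5], [587.4, 84.2]]
red [255.4 172.2 862.5] (239, 155, 34, 35) [[597.8, 248.3], [594.7, 256.2]]
red [ 157.2  128.9 1035.5] (139, 111, 38, 37) [[465.0, 260.2], [475.5, 266.8]]
blue [214.9 344.7 397.5] (202, 335, 27, 21) [[632.8, -54.2]]
blue [501.5 251.2 835. ] (481, 218, 31, 60) [[979.7, 252.6]]
```

View pics/w1.png

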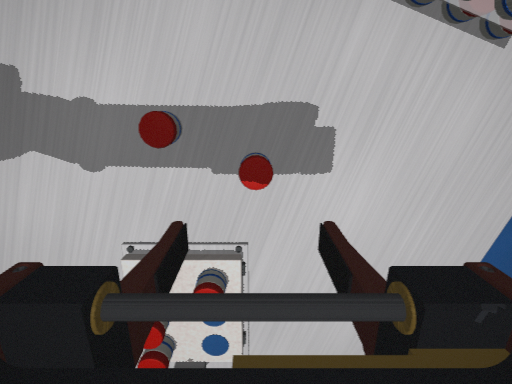

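Emit:
shift_gripper:
  increments:
    - [[0,2.2,50,0,0,0,88],[0,0,60,0,0,0,88],[0,0,50,0,0,0,88],[0,0,35,0,0,0,88],[0,0,15,0,0,0,88],[0,0,0,0,0,0,88],[0,0,0,0,0,0,40],[0,0,0,0,0,0,40],[0,0,0,0,0,0,40],[0,0,0,0,0,0,40],[0,0,0,0,0,0,40],[0,0,0,0,0,0,40],[0,0,0,0,0,0,40]]
  clamp_n: 15

```text
time_s: 3.7
ee_pos: [597.1, 245.9, 12.9]
tool_rot: [0.579, 0.815, 0.0, 0.0]
contact_force: [0.3, -0.2, 3.1]
finger_gap: 45.6
grasp_force: 15.0
```

```bash
python3 - <<'E'
from h import *
f,RT,s=wrist(); cv2.imwrite("pics/w2.png",f["pixels"])
for b in blobs(f["pixels"],"red",150): print(np.round(b[:3],1),b[3],np.round(ray(f,b,45,RT)[:2],1))
E
```

```text
[ 252.6  256.2 4699. ] (213, 218, 80, 75) [596.3 250.4]
[  28.8  162.8 4805. ] (0, 117, 68, 90) [475.1 263.5]
```

View pics/w2.png

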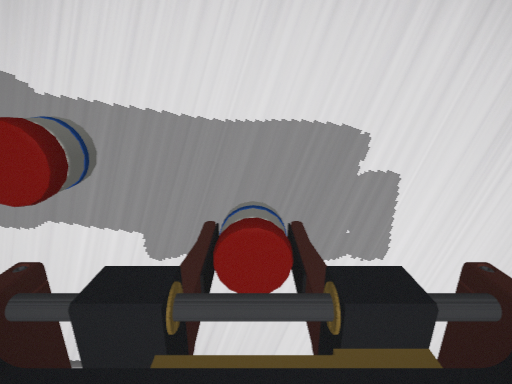

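The wrist view shows the jar held squarely between the pads, with its lid at rows 218–293 and columns 213–293. I'll get its offset along the tool's x from the far rim of the lid.

```bash
cat >> h.py <<'E'
def tool_off(RT,s,p): return Ro.from_quat(s["tool_rot"]).as_matrix().T@(p-np.array(s["ee_pos"]))
E
python3 - <<'E'
from h import *
f,RT,s=wrist()
b=[b for b in blobs(f["pixels"],"red",1000) if b[0]>150][0];x,y,w,h=b[3]
p=tool_off(RT,s,ray(f,(b[0],y+h),45,RT)); print("far rim tool xy",p,"centre x",p[0]+23)
# extremes of width
p=[tool_off(RT,s,ray(f,(u,y+h-38),45,RT)).round(1) for u in(x,x+w)]; print(p)
# blue fit from top
t=viewer.grab_frame("top")
J=np.array([[-45,62],[-45,0],[-45,-62],[45,62],[45,0],[45,-62]]);P=[]
px=[(257.7,210.2,80),(285,201.4,80),(311.9,192.6,80),(244.9,171.5,80),(270.8,167.1,35),(296.5,158.8,35)]
P=np.array([ray(t,q,q[2])[:2] for q in px])
a=J-J.mean(0);c=P-P.mean(0); th=np.arctan2((a[:,0]*c[:,1]-a[:,1]*c[:,0]).sum(),(a*c).sum()); R=np.array([[np.cos(th),-np.sin(th)],[np.sin(th),np.cos(th)]])
print(th,P.mean(0),"res",(c-a@R.T).round(1).tolist(), "places",(P.mean(0)+[R@[45,0],R@[45,-62]]).round(1).tolist(),"grip",(P.mean(0)+R@[0,-171]).round(1))
E
```

```text
far rim tool xy [-19.73965326   0.64881292 -32.09495584] centre x 3.2603467426747947
[array([  5.2, -21.2, -32.1]), array([  5.2,  22.9, -32.1])]
0.33426429649476325 [568.66941135 -13.07245425] res [[-0.3, 0.1], [-0.5, 0.3], [-0.4, 0.7], [-0.9, -0.3], [0.8, -0.3], [1.2, -0.4]] places [[611.2, 1.7], [631.5, -56.9]] grip [ 624.8 -174.6]
```

Emit:
shift_gripper:
  increments:
    - [[0,0,-25,0,0,0,40],[0,0,-50,0,0,0,40],[0,0,-55,0,0,0,40],[-49.5,-10.9,0,0,0,0,40],[-49.5,-10.9,0,0,0,0,40],[-49.5,-10.9,0,0,0,0,40],[-49.5,-10.9,0,0,0,0,40],[-49.5,-10.9,0,0,0,0,40],[-49.4,-10.9,0,0,0,0,40],[0,0,0,0,0,0,40],[0,0,0,0,0,0,40]]

```text
time_s: 5.22
ee_pos: [632.3, -55.4, 142.0]
tool_rot: [0.579, 0.815, -0.0, -0.001]
contact_force: [-0.3, 0.1, -0.6]
finger_gap: 45.4
grasp_force: 15.0
```

```bash
python3 - <<'E'
from h import *
f,RT,s=wrist(); cv2.imwrite("pics/w3.png",f["pixels"]); print(s["ee_pos"],s["finger_gap"])
for k,zs in(("red",(80,)),("blue",(35,))):
    for b in blobs(f["pixels"],k,150): print(k,np.round(b[:3],1),b[3],[np.round(ray(f,b,z,RT)[:2],1).tolist() for z in zs],[tool_off(RT,s,ray(f,b,z,RT)).round(1).tolist() for z in zs])
E
```

```text
[632.31638572 -55.42901512 141.96389109] 45.44368833826035
red [ 252.7  256.1 4713.5] (213, 218, 80, 75) [[650.2, -104.8]] [[-52.5, 0.7, 61.9]]
red [ 153.9  200.9 1949. ] (128, 176, 53, 50) [[549.2, -81.0]] [[3.1, -86.9, 62.0]]
red [ 145.7  131.3 2389.5] (117, 104, 58, 56) [[529.3, -23.9]] [[63.6, -86.9, 62.1]]
red [ 252.8   49.  2956.5] (224, 16, 59, 67) [[592.2, 62.2]] [[124.2, 0.8, 62.1]]
red [ 135.9   49.2 3148.5] (105, 16, 63, 67) [[509.3, 33.1]] [[124.0, -87.0, 62.2]]
blue [ 252.8  186.4 1108. ] (232, 169, 42, 35) [[632.1, -52.2]] [[3.0, 0.9, 107.0]]
blue [ 252.9  127.9 1567. ] (231, 105, 45, 47) [[612.4, 4.3]] [[62.8, 0.9, 107.0]]
```

View pics/w3.png

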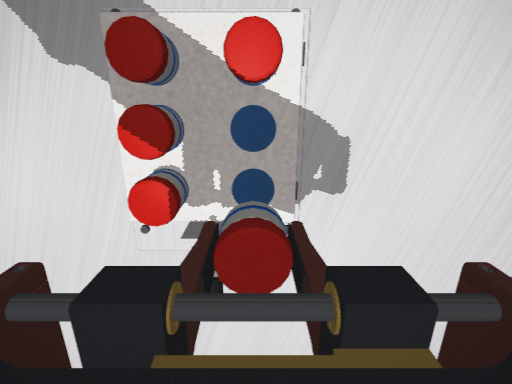

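The held jar, at (253,256), is in line with the occluded spot at (253,186) and the middle spot at (253,128), and it is within about 2 mm of centre. I'll lower it.

Emit:
shift_gripper:
  increments:
    - [[-1.5,0,35,0,0,0,40],[0,0,35,0,0,0,40],[0,0,14,0,0,0,40],[0,0,7,0,0,0,40],[0,0,2.5,0,0,0,40],[0,0,0,0,0,0,40],[0,0,0,0,0,0,40]]

```text
time_s: 6.15
ee_pos: [633.8, -57.5, 50.0]
tool_rot: [0.579, 0.815, 0.0, 0.001]
contact_force: [0.0, -0.4, -0.8]
finger_gap: 45.6
grasp_force: 15.0
```

Emit:
shift_gripper:
  increments:
    - [[0,0,0,0,0,0,88],[0,0,0,0,0,0,88],[0,0,0,0,0,0,88],[0,0,0,0,0,0,88]]

```text
time_s: 6.65
ee_pos: [633.3, -57.4, 49.2]
tool_rot: [0.579, 0.815, 0.0, 0.0]
contact_force: [-0.4, 0.0, -0.5]
finger_gap: 82.2
grasp_force: 0.0
```

Emit:
shift_gripper:
  increments:
    - [[0,0,-30,0,0,0,88],[0,0,-55,0,0,0,88],[0,0,-55,0,0,0,88],[49,11,0,0,0,0,88],[0,0,0,0,0,0,88],[0,0,0,0,0,0,88]]

```text
time_s: 7.4
ee_pos: [627.2, -7.6, 188.9]
tool_rot: [0.579, 0.815, -0.0, -0.0]
contact_force: [0.0, -1.0, -0.5]
finger_gap: 88.0
grasp_force: 0.0
```

```bash
python3 - <<'E'
from h import *
f,RT,s=wrist(); t=viewer.grab_frame("top"); print(s["ee_pos"])
for n,F,A in(("w",f,RT),("t",t,None)):
  for k,z in(("red",80),("blue",35)):
    for b in blobs(F["pixels"],k,150):
      p=ray(F,b,z,A)[:2]
      if 450<p[0]<700 and -250<p[1]<300: print(n,k,np.round(b[:3],1),b[3],p.round(1))
E
```

```text
[627.24891337  -7.59759087 188.87347864]
w red [ 243.8  228.1 1176. ] (225, 209, 39, 39) [633.6 -53.8]
w red [159.6 222.2 854.5] (143, 206, 41, 38) [544.  -77.6]
w red [ 157.6  172.2 1425. ] (136, 151, 45, 43) [529. -23.]
w red [ 241.7  111.4 1625.5] (220, 88, 45, 48) [592.1  63. ]
w red [ 151.  111. 1717.] (127, 88, 49, 47) [509.   34.4]
w blue [243.7 164.7 984.5] (226, 147, 36, 36) [612.4   4.3]
t red [154.9 230.3 247. ] (146, 222, 19, 18) [458.4 247.7]
t red [246.2 171.4 168. ] (238, 164, 17, 17) [590.2  57. ]
```

Emit:
shift_gripper:
  increments:
    - [[51,-11.25,0,0,0,0,88],[51,-11.25,0,0,0,0,88],[51,-11.25,0,0,0,0,88],[51,-11.25,0,0,0,0,88],[51,-11.25,0,0,0,0,88],[51,-11.25,0,0,0,0,88],[0,0,0,0,0,0,88],[0,0,40,0,0,0,88],[0,0,50,0,0,0,88],[0,0,40,0,0,0,88],[0,0,0,0,0,0,88],[0,0,0,0,0,0,88]]

```text
time_s: 9.0
ee_pos: [464.7, 258.6, 60.3]
tool_rot: [0.58, 0.815, 0.001, 0.0]
contact_force: [-0.2, -0.1, 1.2]
finger_gap: 87.9
grasp_force: 0.0
```

```bash
python3 - <<'E'
from h import *
f,RT,s=wrist()
print(s["ee_pos"])
for b in blobs(f["pixels"],"red",500):
    x,y,w,h=b[3]; p=tool_off(RT,s,ray(f,(b[0],y+h),45,RT)); print(np.round(b[:3],1),b[3],"centre",p[0]+23,p[1])
E
```

```text
[464.65306897 258.60368739  60.3008727 ]
[ 249.6  222.3 2775. ] (220, 192, 60, 61) centre 1.4007857969329898 -1.5941909001094006
```

Emit:
shift_gripper:
  increments:
    - [[0,-2,25,0,0,0,88],[0,0,17,0,0,0,88],[0,0,5.5,0,0,0,88],[0,0,0,0,0,0,88],[0,0,0,0,0,0,40],[0,0,0,0,0,0,40],[0,0,0,0,0,0,40],[0,0,0,0,0,0,40],[0,0,0,0,0,0,40],[0,0,0,0,0,0,40],[0,0,0,0,0,0,40]]
  clamp_n: 15

```text
time_s: 10.42
ee_pos: [461.4, 258.7, 11.7]
tool_rot: [0.579, 0.815, 0.0, 0.0]
contact_force: [-0.8, 0.2, 1.1]
finger_gap: 45.7
grasp_force: 15.0
```

Emit:
shift_gripper:
  increments:
    - [[0,0,-25,0,0,0,40],[0,0,-50,0,0,0,40],[0,0,-55,0,0,0,40],[0,0,0,0,0,0,40]]

```text
time_s: 10.92
ee_pos: [463.6, 260.0, 145.4]
tool_rot: [0.579, 0.815, 0.004, 0.001]
contact_force: [-0.3, 1.0, -1.8]
finger_gap: 45.8
grasp_force: 15.0
```

```bash
python3 - <<'E'
from h import *
f,RT,s=wrist(); R=Ro.from_quat(s["tool_rot"]).as_matrix()
b=[b for b in blobs(f["pixels"],"red",1000) if abs(b[0]-253)<20 and b[1]>200][0]
x,y,w,h=b[3]; print(b, s["ee_pos"])
print("jar off",tool_off(RT,s,ray(f,(b[0],y+h),s["ee_pos"][2]+32.1,RT))+[23,0,0])
print("move for TCP to 612.4-?:",R.T@(np.array([612.4,4.3,0])-s["ee_pos"]))
E
```

```text
(252.73241507945045, 257.82517306933534, 4646.5, (213, 220, 80, 73)) [463.6414754  260.04140086 145.40456642]
jar off [  3.3076023    0.70966864 -32.1483201 ]
move for TCP to 612.4-?: [-290.80418086   55.42860525  145.03740483]
```

Emit:
shift_gripper:
  increments:
    - [[-49,9.2,0,0,0,0,40],[-49,9.2,0,0,0,0,40],[-49,9.2,0,0,0,0,40],[-49,9.2,0,0,0,0,40],[-49,9.2,0,0,0,0,40],[-49,9.2,0,0,0,0,40],[0,0,0,0,0,0,40],[0,0,0,0,0,0,40],[0,0,0,0,0,0,40]]

```text
time_s: 12.1
ee_pos: [609.1, 0.9, 140.7]
tool_rot: [0.578, 0.816, -0.0, -0.001]
contact_force: [0.2, -0.1, -1.5]
finger_gap: 45.7
grasp_force: 15.0
```

```bash
python3 - <<'E'
from h import *
f,RT,s=wrist(); print(s["ee_pos"])
for k,z in(("red",80),("blue",35)):
    for b in blobs(f["pixels"],k,300): print(k,np.round(b[:3],1),b[3],tool_off(RT,s,ray(f,b,z,RT)).round(1))
E
```

```text
[609.08566097   0.94051885 140.66948644]
red [ 163.4  252.6 1050.5] (140, 237, 49, 29) [-48.  -83.1  60.7]
red [ 252.7  257.8 4679.5] (213, 220, 80, 73) [-53.5   0.7  60.6]
red [ 157.1  199.9 1968.5] (131, 175, 53, 51) [  4.4 -83.4  60.8]
red [ 257.2  130.5 2274.5] (231, 103, 54, 56) [64.3  4.4 60.7]
red [ 149.4  129.7 2402.5] (121, 103, 58, 55) [ 64.9 -83.3  60.9]
blue [ 256.4  186.6 1196. ] (236, 168, 42, 38) [  3.2   4.6 105.7]
```

Emit:
shift_gripper:
  increments:
    - [[0,3.6,35,0,0,0,40],[0,0,35,0,0,0,40],[0,0,14,0,0,0,40],[0,0,5,0,0,0,40],[0,0,2,0,0,0,40],[0,0,0,0,0,0,40],[0,0,0,0,0,0,40]]

```text
time_s: 13.02
ee_pos: [614.0, 0.3, 51.4]
tool_rot: [0.579, 0.815, 0.0, 0.0]
contact_force: [-0.4, -0.0, -1.6]
finger_gap: 46.0
grasp_force: 15.0
```

Emit:
shift_gripper:
  increments:
    - [[0,0,1.5,0,0,0,40],[0,0,1,0,0,0,40],[0,0,0,0,0,0,40],[0,0,0,0,0,0,40]]

```text
time_s: 13.52
ee_pos: [613.5, 0.3, 48.1]
tool_rot: [0.579, 0.815, -0.0, -0.0]
contact_force: [0.4, 0.3, -0.8]
finger_gap: 45.6
grasp_force: 15.0
```

Emit:
shift_gripper:
  increments:
    - [[0,0,0,0,0,0,88],[0,0,0,0,0,0,88],[0,0,0,0,0,0,88],[0,0,0,0,0,0,88],[0,0,-30,0,0,0,88],[0,0,-55,0,0,0,88],[0,0,-55,0,0,0,88],[-45,0,0,0,0,0,88],[0,0,0,0,0,0,88],[0,0,0,0,0,0,88]]

```text
time_s: 14.78
ee_pos: [627.9, -41.9, 187.7]
tool_rot: [0.579, 0.815, -0.0, -0.0]
contact_force: [-0.2, -0.1, -0.2]
finger_gap: 88.0
grasp_force: 0.0
```

```bash
python3 - <<'E'
from h import *
f,RT,s=wrist(); cv2.imwrite("pics/w4.png",f["pixels"]); print(s["ee_pos"])
for k,z in(("red",80),("blue",35)):
    for b in blobs(f["pixels"],k,100): print(k,np.round(b[:3],1),b[3],ray(f,b,z,RT)[:2].round(1))
E
```

```text
[627.85672799 -41.91121312 187.68545613]
red [ 253.3  201.4 1279. ] (233, 181, 41, 42) [633.6 -54.6]
red [ 169.9  199.  1325. ] (149, 179, 43, 41) [548.9 -81.1]
red [ 253.1  146.3 1471.5] (232, 124, 44, 45) [614.2   0.8]
red [ 164.3  141.7 1566. ] (142, 119, 46, 46) [529. -24.]
red [ 252.6   75.4 1843.5] (229, 50, 48, 52) [592.1  62.6]
red [ 157.7   75.7 1948.5] (133, 50, 50, 52) [509.   33.4]
blue [502.5 253.5 682. ] (485, 223, 27, 55) [975.9 -30.5]
blue [251.6 122.9 118.5] (235, 118, 36, 14) [606.   19.3]
```

View pics/w4.png

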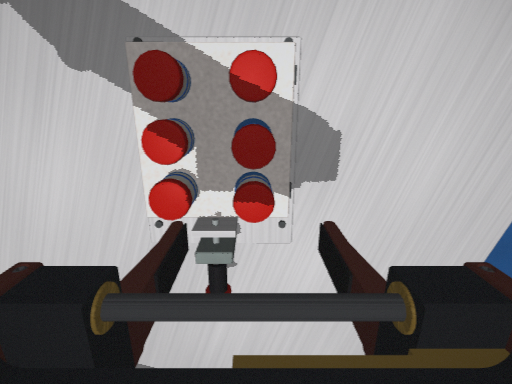

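All six places are filled. The lids are at (253,201), (253,146), (253,75), (170,199), (164,142) and (158,76), and the plunger handle is at (218,280). The middle new jar looks about 4 mm off towards the plunger, so I'll cross-check it in the side and top views and locate the handle.

Emit:
shift_gripper:
  increments:
    - [[-40,60,-20,0,0,0,88],[-40,40,0,0,0,0,88],[-40,40,0,0,0,0,88],[0,0,0,0,0,0,88],[0,0,0,0,0,0,88]]

```text
time_s: 15.45
ee_pos: [787.8, -105.1, 203.6]
tool_rot: [0.579, 0.815, -0.0, -0.001]
contact_force: [-0.9, 0.5, -0.0]
finger_gap: 88.1
grasp_force: 0.0
```

```bash
python3 - <<'E'
from h import *
f,RT,s=wrist(); t=viewer.grab_frame("top"); d=viewer.grab_frame("side"); print(s["ee_pos"])
cv2.imwrite("pics/c.png",np.hstack([cv2.resize(t["pixels"][120:260,200:400],None,fx=2.5,fy=2.5)[:330],np.zeros((330,10,3),np.uint8),cv2.resize(d["pixels"][125:245,205:315],None,fx=2.6,fy=2.75)[:330]]))
for n,F,A in(("w",f,RT),("t",t,None),("s",d,None)):
  for b in blobs(F["pixels"],"red",15):
    p=ray(F,b,80,A)[:2]; q=ray(F,b,55,A)[:2]
    if 450<p[0]<720 and -250<p[1]<120: print(n,np.round(b[:3],1),b[3],p.round(1),q.round(1))
E
```

```text
[ 787.82346811 -105.14116458  203.6266815 ]
w [110.6 207.7 156. ] (96, 200, 30, 13) [ 644.5 -183.9] [ 634.3 -197.7]
w [ 126.3   92.8 1679.5] (103, 69, 48, 48) [637.1 -56. ] [626.2 -58.6]
w [  37.2   89.6 1868. ] (11, 66, 53, 47) [552.4 -82.4] [534.2 -87.3]
w [ 117.3   25.9 2108. ] (92, 0, 52, 54) [ 6.175e+02 -5.000e-01] [605.    1.8]
w [  22.1   22.  1821.5] (0, 0, 49, 49) [533.  -26.6] [513.1 -26.6]
t [260.2 207.  110.5] (251, 201, 17, 14) [512.5  25.5] [516.4  24.8]
t [245.  171.6 250. ] (236, 163, 19, 18) [589.8  59.6] [595.6  59.8]
t [273.9 162.1 212. ] (265, 154, 18, 18) [612.2  -3.1] [618.7  -4.5]
s [284.8 174.6 681. ] (274, 153, 23, 44) [520.   -5.2] [532.3 -51.3]
s [241.6 173.7 683. ] (229, 151, 25, 44) [602.2  25.4] [620.2 -18.6]
```

View pics/c.png

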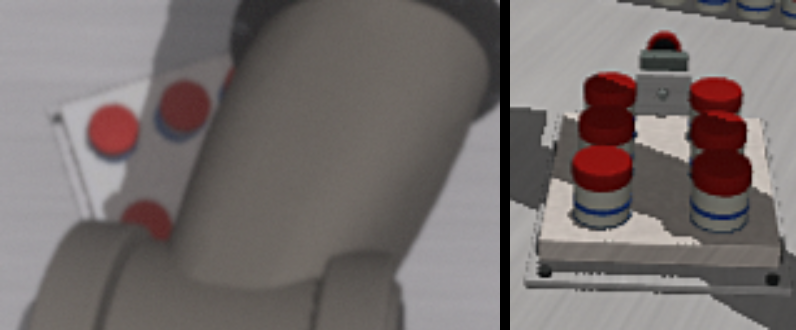

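The middle jar is 4–5 mm off centre in both views, which is within tolerance. The side crop shows all the jars upright, and the plunger's red disc is at about (664,42) in it. Next I'll move above the handle.

Emit:
shift_gripper:
  increments:
    - [[-11,-35,0,0,0,0,88],[0,-35,0,0,0,0,88],[0,-35,0,0,0,0,88],[0,-35,0,0,0,0,88],[0,-35,0,0,0,0,88],[0,0,40,0,0,0,88],[0,0,30,0,0,0,88],[0,0,0,0,0,0,88],[0,0,0,0,0,0,88]]

```text
time_s: 16.73
ee_pos: [627.4, -174.3, 136.5]
tool_rot: [0.579, 0.815, 0.001, 0.001]
contact_force: [-0.1, 1.0, -0.4]
finger_gap: 87.7
grasp_force: 0.0
```

```bash
python3 - <<'E'
from h import *
f,RT,s=wrist(); cv2.imwrite("pics/w5.png",f["pixels"]); print(s["ee_pos"])
for b in blobs(f["pixels"],"red",100): print(np.round(b[:3],1),b[3],tool_off(RT,s,ray(f,b,80,RT)).round(1))
E
```

```text
[ 627.42971578 -174.25720562  136.4979594 ]
[251.  221.5 248. ] (235, 212, 33, 16) [-14.4  -0.8  56.5]
[ 310.6   71.1 2924.5] (281, 39, 60, 64) [108.3  44.1  56.5]
[ 191.8   66.8 2983. ] (162, 34, 61, 66) [111.2 -44.7  56.3]
[312.4   7.3 662. ] (287, 0, 54, 19) [149.6  42.7  56.5]
[188.5   2.1 120.5] (168, 0, 42, 8) [152.6 -44.1  56.3]
```

View pics/w5.png

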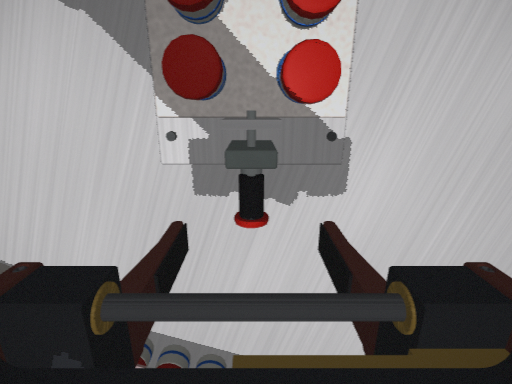

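The handle is centred at column 251, rows 175–210, with the red disc at (251,218). It lies between the pads, about 1.5 mm to one side. Next I'll descend and grip.

Emit:
shift_gripper:
  increments:
    - [[0,-1.4,40,0,0,0,88],[0,0,40,0,0,0,88],[0,0,18,0,0,0,88],[0,0,3,0,0,0,88],[0,0,0,0,0,0,88],[0,0,0,0,0,0,15],[0,0,0,0,0,0,15],[0,0,0,0,0,0,15],[0,0,0,0,0,0,15],[0,0,0,0,0,0,15],[0,0,0,0,0,0,15],[0,0,0,0,0,0,15],[0,0,0,0,0,0,15],[0,0,0,0,0,0,15]]
  clamp_n: 50

```text
time_s: 18.52
ee_pos: [626.0, -174.8, 33.9]
tool_rot: [0.579, 0.815, 0.0, 0.0]
contact_force: [3.1, 1.2, -3.4]
finger_gap: 23.3
grasp_force: 50.0
```

Emit:
shift_gripper:
  increments:
    - [[-4,0,0,0,0,0,15],[-5,0,0,0,0,0,15],[-5,0,0,0,0,0,15],[-5,0,0,0,0,0,15],[-4,0,0,0,0,0,15],[0,0,0,0,0,0,15],[0,0,0,0,0,0,15]]

```text
time_s: 19.4
ee_pos: [632.0, -192.4, 33.8]
tool_rot: [0.578, 0.816, 0.001, -0.003]
contact_force: [-3.1, 9.3, 6.6]
finger_gap: 23.0
grasp_force: 50.0
```

Emit:
shift_gripper:
  increments:
    - [[-2,0,0,0,0,0,15],[0,0,0,0,0,0,15],[0,0,0,0,0,0,15]]

```text
time_s: 19.77
ee_pos: [632.6, -194.0, 33.7]
tool_rot: [0.578, 0.816, 0.001, -0.003]
contact_force: [-3.8, 10.6, 7.4]
finger_gap: 22.9
grasp_force: 50.0
```

Emit:
shift_gripper:
  increments:
    - [[-3,0,0,0,0,0,15],[0,0,0,0,0,0,15],[0,0,0,0,0,0,15]]

```text
time_s: 20.15
ee_pos: [633.4, -196.6, 33.7]
tool_rot: [0.578, 0.816, 0.001, -0.004]
contact_force: [-3.7, 11.0, 7.7]
finger_gap: 23.1
grasp_force: 50.0
```

Emit:
shift_gripper:
  increments:
    - [[-3,0,0,0,0,0,15],[0,0,0,0,0,0,15],[0,0,0,0,0,0,15]]

```text
time_s: 20.52
ee_pos: [633.7, -197.4, 33.7]
tool_rot: [0.578, 0.816, 0.002, -0.005]
contact_force: [-7.2, 15.1, 11.2]
finger_gap: 23.2
grasp_force: 50.0
```

Emit:
shift_gripper:
  increments:
    - [[-4,0,0,0,0,0,15],[0,0,0,0,0,0,15],[0,0,0,0,0,0,15]]

```text
time_s: 20.9
ee_pos: [633.7, -197.4, 33.7]
tool_rot: [0.577, 0.817, 0.003, -0.008]
contact_force: [-13.3, 22.3, 19.0]
finger_gap: 23.7
grasp_force: 50.0
```

The plunger has moved 23.9 mm and the force is rising with no further travel, so it is at the stop. I'll check the scene before handing in.

```bash
python3 - <<'E'
from h import *
f,RT,s=wrist(); d=viewer.grab_frame("side"); print(s["ee_pos"],s["contact_force"],s["grasp_force"])
cv2.imwrite("pics/e.png",np.hstack([cv2.resize(f["pixels"],(480,360)),cv2.resize(d["pixels"][125:245,205:315],(310,360))]))
E
```

```text
[ 633.72208978 -197.44205815   33.65887354] [-13.34824949  22.29404396  19.01645689] 50.01477777957916
```

View pics/e.png

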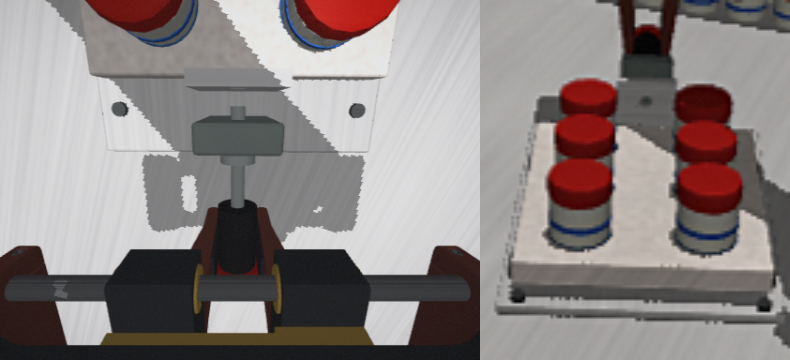

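The pin, at (238,112), is clear of the side plate, the handle is held at (238,230), and all six jars stand upright.

```bash
python3 -c "
from rig import ctrl, viewer, workorder
print(workorder.sign_off())"
```

```text
the job is handed in; nothing more can be done
None
```

I handed the job in at about 21 s, with both jars upright on the blue spots (one 4–5 mm off centre, limit 10 mm) and the plunger held at its stop, about 23.9 mm out; the hand-in returned no verdict.

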